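# Find the full domino set by its weight

### The job

Only one of the three closed domino tins on the tiled shelf still holds a full set, and it is clearly the heaviest. Starting with the tin at the robot's left and working along the row to its right, lift each tin level about 5 cm clear of the shelf, keep it there for a second to feel its weight, and set it down again (not drop it) the way it stood before, without tipping any tin or disturbing the other things on the shelf. Finish while holding the heaviest tin in the gripper, level, still and more than 12 cm above the shelf, with the two lighter tins standing in their places; if the last tin is the heaviest it may simply stay in the hand.

Things in the scene. Friction and masses are not known exactly. Their poses are not given: they have to be found in the camera images.
- shelf: low fixed tiled shelf (terracotta tiles in a dark wood frame) standing on the table: 320 mm deep (its x, away from the robot), 600 mm long (its y), flat top 50 mm above its origin, which is the centre of its underside on the table. It stands turned by up to 0.25 rad. The three tins stand in a row along its y in the front half, lengthwise along its x, about 140 mm apart centre to centre; the other things stand in a row behind them.
- tin_left: closed painted-tin domino box, the one at the robot's left (+y); the three look alike. 140 mm long (x), 54 mm wide (y), 56 mm high, a domino embossed on the lid, which stays shut. Origin: centre of its underside. Its rigid upright sides can be pinched across the 54 mm. Mass 0.5 to 0.58 kg with the full set, else 0.22 to 0.37 kg, near its middle; which one is full varies and cannot be seen.
- tin_middle: closed painted-tin domino box, the one in the middle; the three look alike. 140 mm long (x), 54 mm wide (y), 56 mm high, a domino embossed on the lid, which stays shut. Origin: centre of its underside. Its rigid upright sides can be pinched across the 54 mm. Mass 0.5 to 0.58 kg with the full set, else 0.22 to 0.37 kg, near its middle; which one is full varies and cannot be seen.
- tin_right: closed painted-tin domino box, the one at the robot's right (-y); the three look alike. 140 mm long (x), 54 mm wide (y), 56 mm high, a domino embossed on the lid, which stays shut. Origin: centre of its underside. Its rigid upright sides can be pinched across the 54 mm. Mass 0.5 to 0.58 kg with the full set, else 0.22 to 0.37 kg, near its middle; which one is full varies and cannot be seen.
- bell: brass hand bell with a dark wooden handle, 68 mm across, 113 mm high, standing loose at a rear end of the shelf; origin at the centre of its underside. To be left alone.
- teapot_lid: white porcelain teapot lid with a knob, 74 mm across, 38 mm high, loose at the other rear end of the shelf; origin at the centre of its underside. To be left alone.
- pill_box: lavender plastic seven-day pill box, 36 mm (x) by 160 mm (y), 26 mm high, loose in the rear row of the shelf; origin at the centre of its underside. To be left alone.
- domino_holder: mahogany domino holder, a small slotted rack 50 mm (x) by 170 mm (y), 42 mm high, loose in the rear row of the shelf; origin at the centre of its underside. To be left alone.
There are look-alikes about, which are no part of the job. Leave any pink or purple look-alike of the tin_right alone.

How it is judged (in metres and radians):
On the way, in this order (a step that is already met when the one before it is completed fails the run):
1. left tin lifted clear (underside at least 40 mm above the shelf) in the gripper, the other two tins standing on the shelf (z of tin_left in the frame of shelf above 0.09 m and contact force between tin_left and the fingers above 1 N and z of each of tin_middle, tin_right in the frame of shelf below 0.054 m and angle between each of tin_middle, tin_right's own z axis and vertical below 0.08 rad and contact force between each of tin_middle, tin_right and shelf above 1.2 N), for 0.4 s.
2. then the middle tin lifted clear (underside at least 40 mm above the shelf) in the gripper, the other two tins standing on the shelf (z of tin_middle in the frame of shelf above 0.09 m and contact force between tin_middle and the fingers above 1 N and z of each of tin_left, tin_right in the frame of shelf below 0.054 m and angle between each of tin_left, tin_right's own z axis and vertical below 0.08 rad and contact force between each of tin_left, tin_right and shelf above 1.2 N), for 0.4 s.
3. then the right tin lifted clear (underside at least 40 mm above the shelf) in the gripper, the other two tins standing on the shelf (z of tin_right in the frame of shelf above 0.09 m and contact force between tin_right and the fingers above 1 N and z of each of tin_left, tin_middle in the frame of shelf below 0.054 m and angle between each of tin_left, tin_middle's own z axis and vertical below 0.08 rad and contact force between each of tin_left, tin_middle and shelf above 1.2 N), for 0.4 s.
At the end, for the whole second after the job is handed in: one tin held by the fingers alone, still, level to 0.2 rad, underside over 120 mm above the shelf top; the other two stand on the shelf within 30 mm and 0.35 rad of their start, not touched by the fingers, each pressing on the shelf with under 4.2 N (so the heaviest is in hand) (((z of tin_left in the frame of shelf above 0.17 m and contact force between tin_left and the fingers above 2 N and angle between tin_left's own z axis and vertical below 0.2 rad and linear speed of tin_left below 0.03 m/s and (z of tin_middle in the frame of shelf below 0.054 m and angle between tin_middle's own z axis and vertical below 0.08 rad and contact force between tin_middle and shelf between 1.2 and 4.2 N and contact force between tin_middle and the fingers below 0.05 N and linear speed of tin_middle below 0.02 m/s and distance of tin_middle from where it was at the start of the episode below 0.03 m and angle between the x axis of tin_middle and the x axis of shelf, either way round below 0.35 rad) and (z of tin_right in the frame of shelf below 0.054 m and angle between tin_right's own z axis and vertical below 0.08 rad and contact force between tin_right and shelf between 1.2 and 4.2 N and contact force between tin_right and the fingers below 0.05 N and linear speed of tin_right below 0.02 m/s and distance of tin_right from where it was at the start of the episode below 0.03 m and angle between the x axis of tin_right and the x axis of shelf, either way round below 0.35 rad)) or (z of tin_middle in the frame of shelf above 0.17 m and contact force between tin_middle and the fingers above 2 N and angle between tin_middle's own z axis and vertical below 0.2 rad and linear speed of tin_middle below 0.03 m/s and (z of tin_left in the frame of shelf below 0.054 m and angle between tin_left's own z axis and vertical below 0.08 rad and contact force between tin_left and shelf between 1.2 and 4.2 N and contact force between tin_left and the fingers below 0.05 N and linear speed of tin_left below 0.02 m/s and distance of tin_left from where it was at the start of the episode below 0.03 m and angle between the x axis of tin_left and the x axis of shelf, either way round below 0.35 rad) and (z of tin_right in the frame of shelf below 0.054 m and angle between tin_right's own z axis and vertical below 0.08 rad and contact force between tin_right and shelf between 1.2 and 4.2 N and contact force between tin_right and the fingers below 0.05 N and linear speed of tin_right below 0.02 m/s and distance of tin_right from where it was at the start of the episode below 0.03 m and angle between the x axis of tin_right and the x axis of shelf, either way round below 0.35 rad)) or (z of tin_right in the frame of shelf above 0.17 m and contact force between tin_right and the fingers above 2 N and angle between tin_right's own z axis and vertical below 0.2 rad and linear speed of tin_right below 0.03 m/s and (z of tin_left in the frame of shelf below 0.054 m and angle between tin_left's own z axis and vertical below 0.08 rad and contact force between tin_left and shelf between 1.2 and 4.2 N and contact force between tin_left and the fingers below 0.05 N and linear speed of tin_left below 0.02 m/s and distance of tin_left from where it was at the start of the episode below 0.03 m and angle between the x axis of tin_left and the x axis of shelf, either way round below 0.35 rad) and (z of tin_middle in the frame of shelf below 0.054 m and angle between tin_middle's own z axis and vertical below 0.08 rad and contact force between tin_middle and shelf between 1.2 and 4.2 N and contact force between tin_middle and the fingers below 0.05 N and linear speed of tin_middle below 0.02 m/s and distance of tin_middle from where it was at the start of the episode below 0.03 m and angle between the x axis of tin_middle and the x axis of shelf, either way round below 0.35 rad)))); the arm keeps its last pose, push and grip.
It fails at once if a tin tipped by more than 0.4 rad (angle between any of tin_left, tin_middle, tin_right's own z axis and vertical above 0.4 rad).
It fails at once if a tin dropped or knocked (moving faster than 0.45 m/s out of the fingers) ((linear speed of tin_left above 0.45 m/s and contact force between tin_left and the fingers below 0.02 N) or (linear speed of tin_middle above 0.45 m/s and contact force between tin_middle and the fingers below 0.02 N) or (linear speed of tin_right above 0.45 m/s and contact force between tin_right and the fingers below 0.02 N)).
It fails at once if the bell, teapot lid, pill box or domino holder moved by more than 15 mm or tipped (distance of any of bell, teapot_lid, pill_box, domino_holder from where it was at the start of the episode above 0.015 m or angle between any of bell, teapot_lid, pill_box, domino_holder's own z axis and vertical above 0.3 rad).
It also fails if it takes over 64 s, if anything falls off the work surface, if the arm or the gripper's body presses on something with over 40 N, if the wrist force passes 120 N, or if a joint passes its speed limit or range.

### The arm

A 6-joint arm with a two-finger parallel gripper is mounted at the origin on the work surface. World frame = base frame: x ahead of the robot, y to its left, z up, the work surface at z = 0. Lengths are in mm, angles in rad, forces in N, time in s.
With the tool pointing down it reaches from about 325 to 850 mm from the base axis. Payload 15.5 kg.
Tool frame: the origin (TCP) lies where the fingers leave the gripper's body, on its centre line; the fingertips stand 78 mm ahead of it and the grasp point (between the pads) lies 60 mm ahead of it; z points along the fingers, y is the line along which they close (so a half turn about z gives the same grasp; the last joint's range is limited). The gripper opens to 91 mm and grips with 3 to 60 N. Pads are 32 mm wide; open, the fingers measure 118 mm over their backs; the gripper's body (76 mm by 178 mm) begins 60 mm behind the grasp point.
Start: joints at [-1.397, 0.494, 1.345, -0, 1.302, -0.096], TCP at [166.588, -602.392, 292.215] pointing down, gripper open.
Joint ranges: [-2.91, 2.91], [-0.82, 2.16], [0.22, 2.67], [-1.22, 4.37], [0.12, 2.79], [-3.08, 3.08]. Speed limits (rad/s): [1.89, 1.89, 2.57, 3.01, 3.01, 3.01].

### API

Orientations are given as a 3x3 rotation matrix whose columns are the frame's x, y, z axes.
In Python, from workcell import manip, imaging, finish_job gives the robot as it stands. Calls block until the motion is done:
- manip.move_to(position, orientation): joint-space move of the TCP to a pose.
- manip.servo_line(position, orientation=None, v=150): straight line of the TCP; orientation=None keeps the orientation; v is the mean speed in mm/s.
- manip.goto_joints(angles): joint-space move.
- manip.open_gripper() and manip.close(squeeze=None): open the fingers fully, or close them until they stop; squeeze is the grip in N (None keeps the last).
- manip.pause(seconds).
- manip.inverse_kinematics(position, orientation): joint angles nearest the present ones, or None.
- manip.read_state(): the state.
- imaging.snapshot(name): name is "scene" or "top" or "wrist"; returns the picture (480x640x3 uint8, red, green, blue); there is no depth.
- imaging.camera_model(name): a dict with "fov_y" (degrees; the focal length in pixels is half the picture's height over the tangent of half this angle, whatever the lens; pixels are square), "cx", "cy" (the principal point, pixels), "T" (4x4, takes a point from camera to world coordinates); the wrist camera has in their place "hand_eye" (4x4, takes a point from camera to tool coordinates, whose origin is the TCP and whose axes are the flange's). Camera axes: x right, y down, z forward; pixel columns grow to the right and rows downward; lengths in mm; the calibration is good to about 2 mm. A picture is of the moment at which its call begins: read the wrist's pose just before it. camera_model takes no time and is no camera call.
A pose or a line that the arm cannot do raises manip.Unreachable and nothing moves.
- finish_job(): hands the job in; it is judged then, once.
The state is a dict: "time": time; "joint_pos": joint angles; "joint_vel": joint speeds; "joint_efforts": joint torques, N m; "eef_pos": TCP position; "tool_rot": TCP orientation; "ft_force": force on the tool from outside, world axes, zero at the start; "ft_torque": the same for the moment, N m; "width": finger opening in mm; "grip_force": force on a finger pad.
Only numpy, scipy, OpenCV 4.12 (cv2) and the standard library are available. Lean on these libraries where they do the work, as an engineer would, in place of code of your own. Each camera call takes 0.05 s, during which the arm holds its last target. There are 200 camera calls.

## Working session

There is one attempt and no reset: what is moved stays moved. The work goes in short steps, each a Python script; the robot and the scene stay as the last script left them, time stands still between calls to the robot, and variables do not carry over. Pictures are saved under pics/ and viewed, at most 10 in all, crops included, and the job is handed in when it is done.

```bash
mkdir -p pics
python3 - <<'E'
from workcell import manip, imaging
import cv2
for n in ("top","scene"):
    p=imaging.snapshot(n); cv2.imwrite(f"pics/{n}0.png",p[:,:,::-1])
    m=imaging.camera_model(n); print(n,m)
s=manip.read_state(); print(s["time"],s["ft_force"],s["tool_rot"])
E
```

```text
top {'fov_y': 46.77780875377333, 'cx': 318.73924291965847, 'cy': 234.20916488049994, 'T': array([[-1.57860297e-02, -9.95823753e-01,  8.99213793e-02,
         4.32798880e+02],
       [-9.99846874e-01,  1.50423749e-02, -8.94179213e-03,
        -7.78571605e+01],
       [ 7.55181790e-03, -9.00487654e-02, -9.95908726e-01,
         1.48902283e+03],
       [ 0.00000000e+00,  0.00000000e+00,  0.00000000e+00,
         1.00000000e+00]])}
scene {'fov_y': 57.33014743993677, 'cx': 313.52143361214206, 'cy': 236.15377677459233, 'T': array([[ 7.12689647e-01,  4.20090538e-01, -5.61780568e-01,
         1.07747938e+03],
       [ 7.01275109e-01, -4.07349125e-01,  5.85046931e-01,
        -6.18111038e+02],
       [ 1.69318566e-02, -8.10919620e-01, -5.84912542e-01,
         6.03579596e+02],
       [ 0.00000000e+00,  0.00000000e+00,  0.00000000e+00,
         1.00000000e+00]])}
0.1 [-0.18306858 -0.19088841 -0.18185966] [[ 9.63831985e-01  2.66510543e-01 -1.87128678e-04]
 [ 2.66510585e-01 -9.63831368e-01  1.09659340e-03]
 [ 1.11893213e-04 -1.10680357e-03 -9.99999381e-01]]
```

View pics/top0.png

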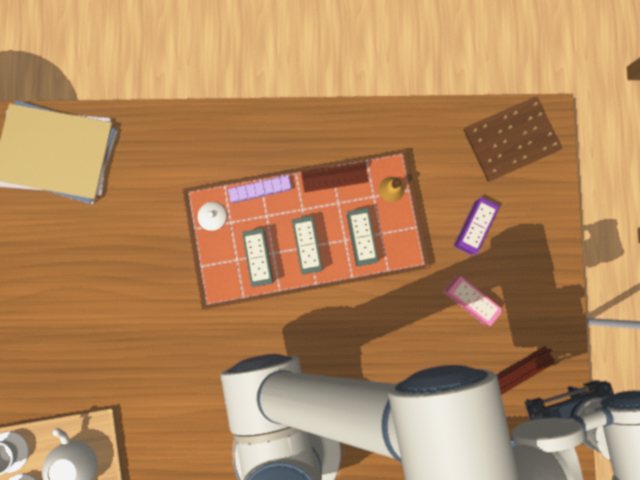

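View pics/scene0.png

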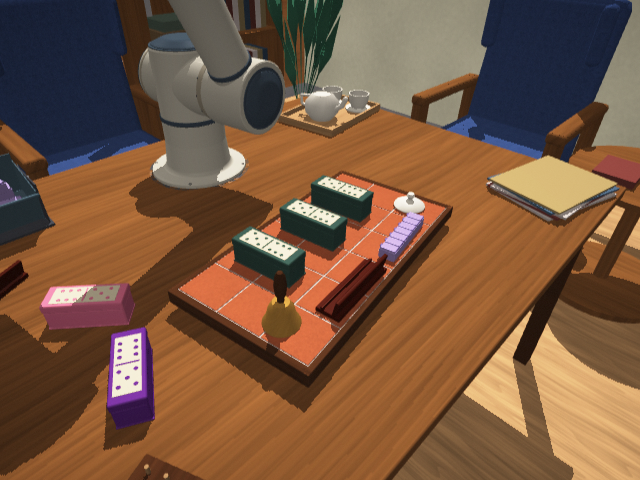

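The top view shows the shelf with corners near (186,190), (406,150), (427,265) and (204,306). The tin lids are near (258,257), (307,244) and (362,236). The pink and purple look-alikes are off the shelf at the right. I'll measure more closely on an enlarged crop with lid segmentation.

```bash
cat > h.py <<'E'
import numpy as np, cv2
from workcell import manip, imaging
def ray(name,uv,z,T=None):
    m=imaging.camera_model(name); f=240/np.tan(np.radians(m["fov_y"]/2)); T=m["T"] if T is None else T
    d=T[:3,:3]@np.array([(uv[0]-m["cx"])/f,(uv[1]-m["cy"])/f,1]); o=T[:3,3]
    return (o+d*(z-o[2])/d[2])[:2]
E
python3 - <<'E'
from h import *
p=cv2.imread("pics/top0.png")
for uv in [(186,190),(406,150),(427,265),(204,306)]: print(ray("top",uv,50).round(1))
c=[ray("top",uv,50) for uv in [(186,190),(406,150),(427,265),(204,306)]]
print([np.linalg.norm(c[i]-c[i-3]).round(1) for i in range(4)], [np.degrees(0)])
m=((p.min(2)>120)&(p.max(2).astype(int)-p.min(2)<90)).astype(np.uint8)*255
m=cv2.morphologyEx(m,cv2.MORPH_CLOSE,np.ones((5,5)))
n,l,s,ce=cv2.connectedComponentsWithStats(m[215:300,230:390])
for i in range(1,n):
    if s[i,4]>200:
        pts=np.argwhere(l==i)[:,::-1]+[230,215]
        w=np.array([ray("top",q,106) for q in pts],np.float32); print(s[i],pts.mean(0),cv2.minAreaRect(w))
v=cv2.resize(p[145:311,180:435],None,fx=3,fy=3,interpolation=cv2.INTER_CUBIC); cv2.imwrite("pics/crop0.png",v)
E
```

```text
[684.2 254.9]
[ 782.7 -324.9]
[ 478.3 -370.4]
[382. 207.]
[np.float64(588.1), np.float64(307.8), np.float64(585.4), np.float64(306.0)] [np.float64(0.0)]
[   0    0   45   83 1196] [253.17056856 253.87374582] ((506.3837890625, 77.84098815917969), (110.26203155517578, 204.39816284179688), 89.14974212646484)
[  99    0   47   63 1009] [359.66303271 238.15262636] ((529.7235107421875, -171.7271728515625), (157.9812469482422, 109.06014251708984), 9.299101829528809)Traceback (most recent call last):
  File "<stdin>", line 12, in <module>
  File "h.py", line 4, in ray
    m=imaging.camera_model(name); f=240/np.tan(np.radians(m["fov_y"]/2)); T=m["T"] if T is None else T
ValueError: time passes only in moves, steps and waits
```

Run:
```python
import cv2
p=cv2.imread("pics/top0.png")
v=cv2.resize(p[195:300,230:395],None,fx=4.8,fy=4.8,interpolation=cv2.INTER_CUBIC); cv2.imwrite("pics/crop0.png",v)
```

```text
(no output)
```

View pics/crop0.png

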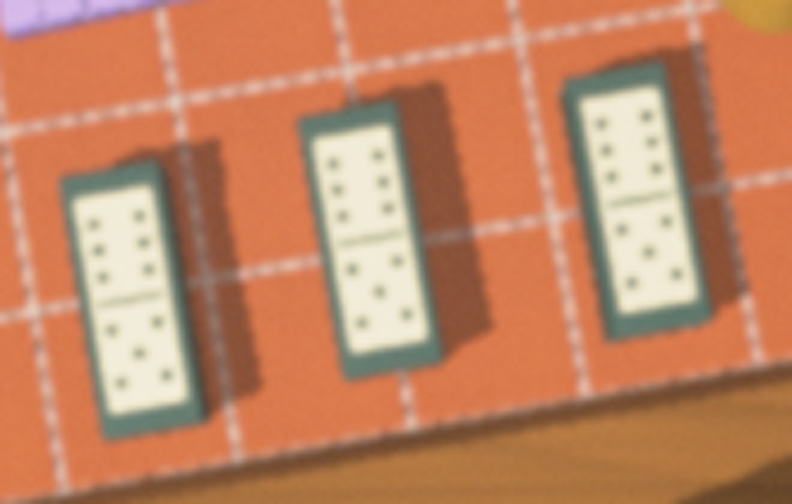

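The crop shows the three domino inlays, each with its divider bar, at crop centres of about (130,300), (371,240) and (639,200). I'll compute their positions, move above the middle tin and check with the wrist camera.

```bash
cat > h.py <<'E'
import numpy as np, cv2
from workcell import manip, imaging
def ray(m,uv,z,T=None):
    f=240/np.tan(np.radians(m["fov_y"]/2)); T=m["T"] if T is None else T
    d=T[:3,:3]@np.array([(uv[0]-m["cx"])/f,(uv[1]-m["cy"])/f,1]); o=T[:3,3]
    return (o+d*(z-o[2])/d[2])[:2]
def rot(yaw):  # tool down, tool x along (cos,sin), y across
    c,s=np.cos(yaw),np.sin(yaw); return np.array([[c,s,0],[s,-c,0],[0,0,-1.]])
def wristT(m,s):
    T=np.eye(4); T[:3,:3]=s["tool_rot"]; T[:3,3]=s["eef_pos"]; return T@m["hand_eye"]
E
python3 - <<'E'
from h import *
m=imaging.camera_model("top")
C=[]
for q in [[(70,198),(153,184),(190,403),(107,416)],[(311,138),(392,124),(431,342),(350,356)],[(579,98),(659,85),(699,302),(619,316)]]:
    w=np.array([ray(m,(230+(u+.5)/4.8-.5,195+(v+.5)/4.8-.5),106) for u,v in q]); c=w.mean(0); C.append(c)
    d=(w[0]+w[1]-w[2]-w[3])/2; e=(w[0]+w[3]-w[1]-w[2])/2
    print(c.round(1),np.arctan2(d[1],d[0]).round(3),np.linalg.norm(d).round(1),np.linalg.norm(e).round(1))
print(np.linalg.norm(C[0]-C[1]),np.linalg.norm(C[2]-C[1]))
w=imaging.camera_model("wrist"); print(w)
for k in (0.17,0.17-np.pi,0.17+np.pi): print(k,[manip.inverse_kinematics([*c,142],rot(k)) for c in C])
E
```

```text
[502.8  65.2] 0.162 115.2 43.5
[532.3 -60.3] 0.163 115.5 42.8
[ 550.9 -200.3] 0.159 115.6 42.4
128.88744274239298 141.25509774937112
{'fov_y': 66.0508305232341, 'cx': 318.33518733135304, 'cy': 239.7177559780608, 'hand_eye': array([[ 9.31353193e-04, -9.72622170e-01, -2.32390292e-01,
         6.41618763e+01],
       [ 9.99999397e-01,  1.04113159e-03, -3.49735060e-04,
        -5.57913897e-01],
       [ 5.82108946e-04, -2.32389826e-01,  9.72622553e-01,
        -9.32917560e+01],
       [ 0.00000000e+00,  0.00000000e+00,  0.00000000e+00,
         1.00000000e+00]])}
0.17 [array([ 1.11826704e-02,  5.42420713e-01,  1.79394876e+00, -4.44089210e-16,
        8.05223185e-01,  1.41197900e+00]), array([-2.24220800e-01,  5.69969556e-01,  1.72362096e+00, -4.44089210e-16,
        8.48002141e-01,  1.17657553e+00]), array([-4.50532138e-01,  6.21015238e-01,  1.59602563e+00, -4.44089210e-16,
        9.24551782e-01,  9.50264189e-01])]
-2.971592653589793 [array([ 1.11826704e-02,  5.42420713e-01,  1.79394876e+00, -4.44089210e-16,
        8.05223185e-01, -1.72961366e+00]), array([-2.24220800e-01,  5.69969556e-01,  1.72362096e+00, -4.44089210e-16,
        8.48002141e-01, -1.96501713e+00]), array([-4.50532138e-01,  6.21015238e-01,  1.59602563e+00, -4.44089210e-16,
        9.24551782e-01, -2.19132846e+00])]
3.311592653589793 [array([ 1.11826704e-02,  5.42420713e-01,  1.79394876e+00, -4.44089210e-16,
        8.05223185e-01, -1.72961366e+00]), array([-2.24220800e-01,  5.69969556e-01,  1.72362096e+00, -4.44089210e-16,
        8.48002141e-01, -1.96501713e+00]), array([-4.50532138e-01,  6.21015238e-01,  1.59602563e+00, -4.44089210e-16,
        9.24551782e-01, -2.19132846e+00])]
```

Run:
```python
from h import *
manip.move_to([532,-62,300],rot(0.162))
m=imaging.camera_model("wrist"); s=manip.read_state(); p=imaging.snapshot("wrist")
np.save("T1.npy",wristT(m,s)); cv2.imwrite("pics/w1.png",p[:,:,::-1]); print(s["time"],s["eef_pos"],s["ft_force"],s["width"])
```

```text
2.425 [532.05309762 -62.69909542 300.00291658] [ 0.20373075  0.26859214 -0.86405597] 91.08518786387633
```

View pics/w1.png

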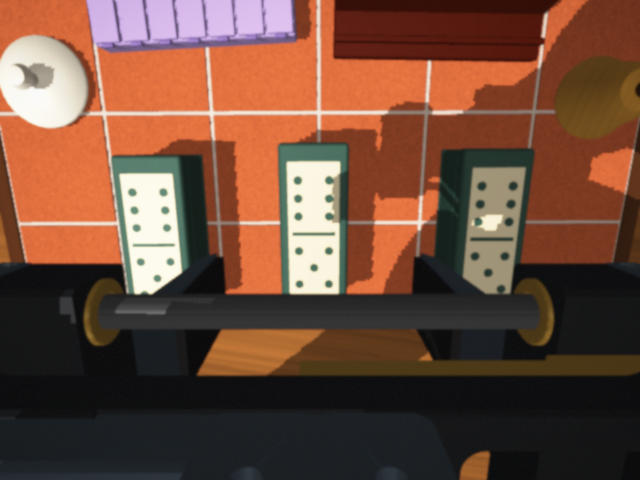

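The wrist view shows the divider bars (tin centres) at about (153,245), (314,234) and (491,239). The fingers straddle the middle tin.

Run:
```python
from h import *
m=imaging.camera_model("wrist"); T=np.load("T1.npy")
c=[ray(m,u,106,T) for u in [(153.5,245),(314.5,234),(491.5,239)]]; print(np.round(c,1))
print(np.linalg.norm(c[0]-c[1]),np.linalg.norm(c[1]-c[2]))
for a,b in [((119,174),(130,293)),((287,162),(287,295)),((470,167),(462,290)),((524,167),(515,290))]:
    d=ray(m,a,106,T)-ray(m,b,106,T); print(np.arctan2(d[1],d[0]))
d=ray(m,(0,115),50,T)-ray(m,(560,113),50,T); print("shelf y",np.arctan2(-d[0],d[1]))
```

```text
[[ 501.8   67. ]
 [ 531.6  -59.1]
 [ 550.4 -199.4]]
129.61559317791563 141.56328554257937
0.13035158751077874
0.14236912832822296
0.19130764586778964
0.21696399684926895
shelf y 0.1654457808441617
```

```bash
cat >> h.py <<'E'
R=rot(0.162); Z=140.
def fz(n=6):
    f=[]
    for _ in range(n): manip.pause(0.1); f.append(manip.read_state()["ft_force"])
    return np.mean(f,0)
def weigh(x,y,putdown=True):
    manip.move_to([x,y,220],R); manip.servo_line([x,y,Z],R,v=80); manip.pause(.2); f0=fz(3)
    manip.close(25); manip.pause(.2); s=manip.read_state(); print("grip",s["width"],s["grip_force"],s["ft_force"])
    if not 50<s["width"]<58: manip.open_gripper(); print("BAD GRIP"); return
    manip.servo_line([x,y,Z+56],R,v=40); manip.pause(.4); f1=fz(); s=manip.read_state()
    print("weight",(f1-f0).round(2),s["width"],s["ft_torque"])
    if putdown:
        manip.servo_line([x,y,Z+4],R,v=40); manip.servo_line([x,y,Z],R,v=8); manip.pause(.2); s=manip.read_state(); print("down",s["ft_force"],s["eef_pos"])
        manip.open_gripper(); manip.pause(.2); manip.servo_line([x,y,220],R,v=90)
    print("t",manip.read_state()["time"])
def pic(n):
    m=imaging.camera_model("wrist"); s=manip.read_state(); p=imaging.snapshot("wrist"); np.save(n+".npy",wristT(m,s)); cv2.imwrite(f"pics/{n}.png",p[:,:,::-1])
E
python3 - <<'E'
from h import *
weigh(502.3,66.3)
p=imaging.snapshot("top"); cv2.imwrite("pics/top2.png",p[:,:,::-1])
E
```

```text
grip 53.90939617956829 24.99814175069332 [-0.32064532 -1.09547256  0.08189277]
weight [-0.05 -0.05 -3.42] 53.78682925545076 [-0.01514209 -0.00434774  0.01242116]
down [-0.68630502 -0.05347873 -1.22787567] [502.25268273  66.29827883 139.98956788]
t 12.4667
```

Left tin weighs 3.4 N, about 0.35 kg, so it is light. Next is the middle tin.

Run:
```python
from h import *
weigh(531.9,-59.6)
manip.move_to([552,-180,300],R); pic("w2")
```

```text
grip 54.119070004128126 24.99993335455656 [ 0.37576451  0.20390696 -0.45825889]
weight [ 0.28  0.62 -2.67] 53.93953882902249 [-0.02042071  0.02836021 -0.0088553 ]
down [-1.45126488 -0.2068455  -0.45289572] [531.84875432 -59.58694106 139.98985458]
t 22.425
```

View pics/w2.png

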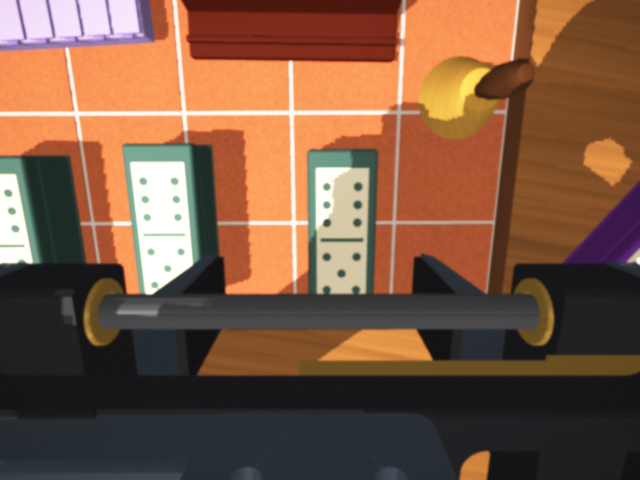

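Left and middle tins stand upright in place. The right tin's divider is at (342,240), and the bell at (460,95) is about 100 mm behind it, clear of the gripper body. By elimination the right tin should be the heaviest.

Run:
```python
from h import *
m=imaging.camera_model("wrist"); c=ray(m,(342.5,240),106,np.load("w2.npy")); print(c)
if np.linalg.norm(c-[550.6,-199.9])<8:
    x,y=(c+[550.6,-199.9])/2
    weigh(x,y,False)
```

```text
[ 549.98358361 -199.32179849]
grip 54.3996542167396 24.997363463044167 [0.98445367 1.76790936 0.05890781]
weight [-0.25 -0.12 -5.16] 54.03731870646991 [-0.029286   -0.00720927  0.02293585]
t 28.5917
```

The right tin weighs 5.2 N, so it is the full one. I'll keep hold of it and raise it.

Run:
```python
from h import *
s=manip.read_state(); x,y,z=s["eef_pos"]
manip.servo_line([x,y,Z+165],R,v=60); manip.pause(1)
s=manip.read_state(); print(s["time"],s["eef_pos"],s["width"],s["grip_force"],s["ft_force"])
p=imaging.snapshot("scene"); cv2.imwrite("pics/scene3.png",p[:,:,::-1])
```

```text
31.5583 [ 550.26445516 -199.60646998  304.96857124] 53.61362860286043 24.997231476008892 [ 0.69241638 -0.13843333 -4.87308474]
```

View pics/scene3.png

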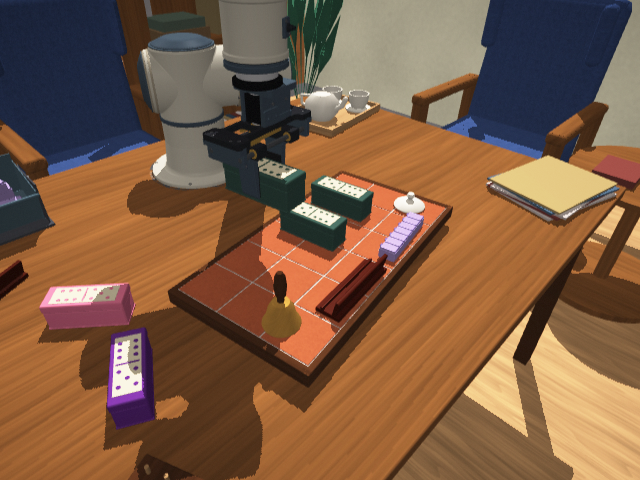

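The right tin is held level at about (265,185). The other two stand where they were, near (313,222) and (342,197), and the bell, lid, pill box and holder have not moved.

```bash
python3 -c "
from workcell import finish_job
print(finish_job())"
```

```text
the job is handed in; nothing more can be done
None
```

I lifted all three tins in order (left about 3.4 N, middle 2.7 N, right 5.2 N) and handed the job in at about 32 s, with the right tin, the heaviest, held level about 165 mm above the shelf, the other two tins back in their places and nothing else disturbed; no verdict was returned.

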